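# Sweep the offcuts off the welding plate

### The job

Clear the welding plate: sweep the three loose steel offcuts (the tube ring, the bit of flat bar and the bit of square tube) across the plate with your fingertips and over its edge into the open scrap tray, without picking any of them up. The other tray, the one with dividers, is for good parts: no scrap goes in it. Leave the finished flanged pipe stub standing where it is on the plate, and do not disturb the two bosses in the parts tray.

Things in the scene. Friction and masses are not known exactly. Their poses are not given: they have to be found in the camera images.
- plate: raised welding plate: plain dark steel slab 310 mm (x) by 320 mm (y) by 20 mm, fixed on the bench on 30 mm feet; smooth flat top 50 mm above the bench, parts slide on it. Origin: under its centre at bench level, z up. One tray stands along its +y edge, the other along its -y edge (edges 160 mm from the centre); which tray is on which side varies. The other two edges have no tray.
- scrap_tray: undivided open sheet-metal tray, 310 mm (x, along the plate's edge) by 120 mm (y) by 40 mm high, walls and floor 3 mm, empty at the start. Held fast against the plate's edge with 1 mm of gap, standing on the bench, axes parallel to the plate's; its rim is 10 mm below the plate's top. Origin: centre of the underside.
- parts_tray: tray of the same size and metal, with two dividers making three bays, held fast against the opposite edge of the plate; holds the two good bosses. Origin: centre of the underside.
- tube_end: offcut: ring sawn from round steel tube, 40 mm outside, 31 mm inside, 16 mm high, lying flat on the plate. Origin: centre of its underside, z along its bore. About 50 g.
- bar_end: offcut: piece of steel flat bar 45 (x) by 20 (y) by 10 mm (z), lying flat on the plate. Origin: its centre. About 70 g.
- square_end: offcut: piece of steel square tube, 25 by 25 mm section, 3 mm wall, 30 mm long (along its x, the open ends), lying on the plate. Origin: its centre. About 60 g.
- flange_stub: finished good part standing loose on the plate: round flange 50 mm across and 6 mm thick with an upright 25 mm pipe on it, 48 mm high in all, 150 g. Origin: centre of its underside, z up.
- boss0: good part in one end bay of the parts tray: steel boss 30 mm across, 22 mm high, with a 12 mm bore. Origin: centre of its underside.
- boss1: good part in the other end bay of the parts tray, the same as boss0.

How it is judged:
By the outcome, as a careful person would: the job done as asked, in the order asked, and still so for the second after the job is handed in, with the robot touching nothing.
It also fails if it takes over 56 s, if anything falls off the work surface, if the arm or the gripper's body presses on something with over 40 N, if the wrist force passes 120 N, or if a joint passes its speed limit or range.

### The arm

A 6-joint arm with a two-finger parallel gripper is mounted at the origin on the work surface. World frame = base frame: x ahead of the robot, y to its left, z up, the work surface at z = 0. Lengths are in mm, angles in rad, forces in N, time in s.
With the tool pointing down it reaches from about 350 to 875 mm from the base axis. Payload 4.2 kg.
Tool frame: the origin (TCP) lies at the very end of the fingers, on their centre line; the grasp point (between the pads) lies 19 mm behind it; z points along the fingers, y is the line along which they close (so a half turn about z gives the same grasp; the last joint's range is limited). The gripper opens to 85 mm and grips with 20 to 120 N. Pads are 22 mm wide; open, the fingers measure 114 mm over their backs; the gripper's body (76 mm by 85 mm) begins 54 mm behind the grasp point. The pads swing forward as they close: fully open they stand 13 mm farther back than shut.
Start: joints at [-0.998, 0.385, 0.008, 0, -1.194, -0.259], TCP at [192.937, -594.453, 231.312] pointing down, gripper open.
Joint ranges: [-3.14, 3.14], [-1.21, 2.06], [-1.07, 1.41], [-3.16, 2.05], [-2.99, -0.16], [-3.1, 3.1]. Speed limits (rad/s): [2.79, 2.79, 3.14, 3.14, 3.14, 3.14].

### API

Orientations are given as a unit quaternion [x, y, z, w].
In Python, from bench import read_state, get_image, camera_model, job_done gives the robot as it stands.
- The arm moves only by the shell command python3 -m handwheel 'ROWS'. ROWS is JSON, a list of rows, each a list of 7 numbers: the shift along the tool's x, y, z in m, then the turn, a rotation vector about the tool's x, y, z in rad, then the gripper's target within -1 to 1 (fully open at 1, half-way at 0, shut at -1). In form: [[dx, dy, dz, wx, wy, wz, jaw], ...]. A call has 1 to 10 rows; each row is the pose to reach, as a shift and turn from the pose commanded when the call began, along the tool's axes at that moment; what a row does not reach only later rows make up. A row lasts 1/8 s, in which the tool goes at most 62.5 mm and 10.7 degrees, less where a joint would pass 70% of its speed; a pose out of reach is approached as far as the arm can. A call with a gripper value outside its range is refused whole. The fingers move at their own pace and stop on an object; the grip force is fixed at half the most. Time passes only in rows, so rows that repeat a pose let the fingers close. It gives the time, the measured TCP pose, the force, the opening and the grip force at its end, in the units of the state.
- read_state(): the state, without advancing time (a new reading comes with each control period).
- get_image(name): name is "scene" or "top"; returns (picture, depth): 480x640x3 uint8, blue, green, red; 480x640 float32, mm along the optical axis (not along the pixel's ray), 0 where there is no reading.
- camera_model(name): a dict with "K" (3x3 intrinsics, pixels), "dist" ([k1, k2, p1, p2, k3] as OpenCV has them; the pictures are not rectified), "rvec" (rotation vector, rad) and "tvec" (3), from world to camera coordinates, as OpenCV has them. Camera axes: x right, y down, z forward; pixel columns grow to the right and rows downward; lengths in mm; the calibration is good to about 2 mm. A picture is of the moment at which its call begins. camera_model takes no time and is no camera call.
- job_done(): hands the job in; it is judged then, once.
The state is a dict: "clock": time; "joints": joint angles; "joint_vel": joint speeds; "joint_efforts": joint torques, N m; "position": TCP position; "ee_rot": TCP orientation; "contact_force": force on the tool from outside, world axes, zero at the start; "wrist_torque": the same for the moment, N m; "gripper_width": finger opening in mm; "grasp_force": force on a finger pad.
Only numpy, scipy, OpenCV 4.12 (cv2) and the standard library are available. Lean on these libraries where they do the work, as an engineer would, in place of code of your own. Each camera call takes 0.05 s, during which the arm holds its last target. There are 200 camera calls.

## Working session

There is one attempt and no reset: what is moved stays moved. The work goes in short steps, Python scripts to look and compute and a shell command to move; the robot and the scene stay as the last step left them, time stands still between calls to the robot, and variables do not carry over. Pictures are saved under pics/ and viewed, at most 10 in all, crops included, and the job is handed in when it is done.

```bash
mkdir -p pics
cat > h.py <<'E'
import numpy as np,cv2
from bench import *
from scipy.spatial.transform import Rotation as R
def cast(cam,uv,z):
    m=camera_model(cam);K=np.array(m["K"],float);d=np.array(m["dist"],float)
    Rm=cv2.Rodrigues(np.array(m["rvec"],float))[0];t=np.array(m["tvec"],float).ravel()
    p=cv2.undistortPoints(np.array(uv,float).reshape(-1,1,2),K,d).reshape(-1,2)
    r=np.c_[p,np.ones(len(p))]@Rm; c=-Rm.T@t
    return c+r*((z-c[2])/r[:,2])[:,None]
def pts(cam,dep):
    m=camera_model(cam);K=np.array(m["K"],float);d=np.array(m["dist"],float)
    Rm=cv2.Rodrigues(np.array(m["rvec"],float))[0];t=np.array(m["tvec"],float).ravel()
    v,u=np.mgrid[0:480,0:640]
    p=cv2.undistortPoints(np.c_[u.ravel(),v.ravel()].astype(float).reshape(-1,1,2),K,d).reshape(-1,2)
    P=np.c_[p,np.ones(len(p))]*dep.reshape(-1,1)
    return ((P-t)@Rm).reshape(480,640,3)
E
python3 - <<'E'
from h import *
for n in("top","scene"):
    im,d=get_image(n);cv2.imwrite(f"pics/{n}0.png",im);np.save(f"{n}0.npy",d)
    print(n,cast(n,[[320,240]],50))
s=read_state();print(s["clock"],s["position"],s["ee_rot"],R.from_quat(s["ee_rot"]).as_matrix().round(3),s["gripper_width"])
E
```

```text
top [[567.96730782  16.99402468  50.        ]]
scene [[566.51082493  35.77355492  50.        ]]
0.1 [ 192.75451629 -593.97134244  230.31060724] [-1.56155014e-01  9.87732054e-01  9.78469769e-04 -2.07536167e-04] [[-0.951 -0.308 -0.001]
 [-0.308  0.951  0.002]
 [ 0.     0.002 -1.   ]] 85.3795407066127
```

View pics/top0.png

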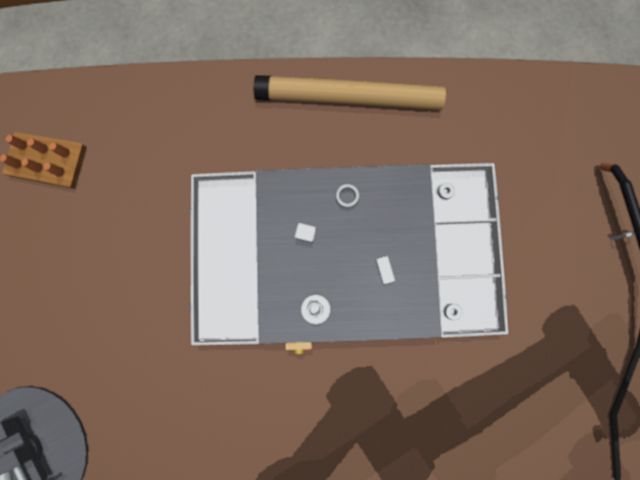

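View pics/scene0.png

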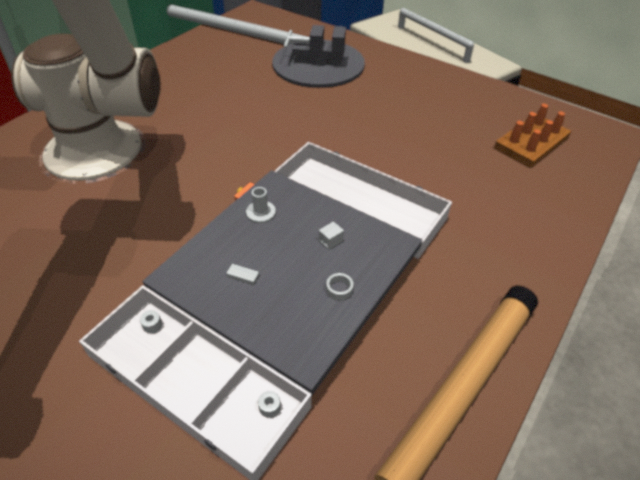

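Top view: the open scrap tray is on the left (columns 192-257) and the divided tray on the right (432-505). The ring is at (347,196), the square tube at (305,233), the bar at (386,270) and the stub at (315,309). Next I measure these.

Run:
```python
from h import *
im=cv2.imread("pics/top0.png");d=np.load("top0.npy");P=pts("top",d)
print("plate corners",cast("top",[[256,171],[430,166],[440,336],[259,342]],50).round(0).tolist())
print("scrap outer",cast("top",[[192,175],[192,344]],40).round(0).tolist())
m=((im.min(2)>120)*255).astype(np.uint8)
m[:, :262]=0;m[:,428:]=0;m[:172]=0;m[336:]=0
for c in cv2.findContours(m,cv2.RETR_EXTERNAL,cv2.CHAIN_APPROX_NONE)[0]:
    if cv2.contourArea(c)<40: continue
    (x,y),_,_=cv2.minAreaRect(c); 
    mask=cv2.drawContours(np.zeros_like(m),[c],-1,255,-1)>0
    h=np.median(P[mask][:,2]);hm=P[mask][:,2].max()
    W=cast("top",c.reshape(-1,2),h)[:,:2].astype(np.float32)
    print((round(x),round(y)),"h",h.round(1),hm.round(1),"rect",cv2.minAreaRect(W))
print("plate z",np.median(P[280:320,355:420,2]))
```

```text
plate corners [[695.0, 133.0, 50.0], [703.0, -183.0, 50.0], [399.0, -191.0, 50.0], [389.0, 124.0, 50.0]]
scrap outer [[692.0, 255.0, 40.0], [383.0, 245.0, 40.0]]
(344, 295) h 50.5 849.8 rect ((471.1791076660156, -26.30029296875), (289.31549072265625, 139.63580322265625), 89.86282348632812)
(305, 232) h 74.4 849.8 rect ((579.8823852539062, 42.687618255615234), (36.0785026550293, 29.88498878479004), 76.35144805908203)
(347, 195) h 51.9 849.8 rect ((649.7703857421875, -31.581031799316406), (42.157737731933594, 42.53276824951172), 45.047000885009766)
plate z 50.295144976043936
```

```bash
python3 - <<'E'
from h import *
im=cv2.imread("pics/top0.png")
for n,(a,b,c,e),z,t in(("bar",(368,250,406,290),60,170),("stub flange",(292,288,342,332),56,170),("ring",(330,178,366,212),66,130),("sq",(290,218,322,248),75,170)):
    g=im[b:e,a:c].min(2); m=(g>t).astype(np.uint8)
    c0=max(cv2.findContours(m,0,1)[0],key=cv2.contourArea).reshape(-1,2)+[a,b]
    print(n,cv2.minAreaRect(cast("top",c0,z)[:,:2].astype(np.float32)))
E
python3 -m handwheel '[[-0.062,0.045,0,0,0,-0.18,-0.53],[-0.124,0.09,0,0,0,-0.36,-0.53],[-0.18,0.13,0.0,0,0,-0.54,-0.53],[-0.24,0.175,0,0,0,-0.72,-0.53],[-0.3,0.218,0.02,0,0,-0.9,-0.53],[-0.35,0.255,0.04,0,0,-1.08,-0.53],[-0.4,0.29,0.06,0,0,-1.26,-0.53],[-0.444,0.323,0.081,0,0,-1.287,-0.53],[-0.444,0.323,0.081,0,0,-1.287,-0.53],[-0.444,0.323,0.081,0,0,-1.287,-0.53]]'
```

```text
bar ((514.7249755859375, -96.51151275634766), (44.92036437988281, 20.33209800720215), 15.095992088317871)
stub flange ((446.9948425292969, 25.77946662902832), (48.51734924316406, 48.1680793762207), 89.96073913574219)
ring ((645.6725463867188, -31.82304573059082), (40.508846282958984, 39.580955505371094), 89.7115707397461)
sq ((579.2085571289062, 42.601932525634766), (31.54682159423828, 25.70710563659668), 75.68274688720703)
clock: 1.35
position: [516.3, -147.2, 148.2]
ee_rot: [0.719, -0.695, -0.001, 0.001]
contact_force: [-0.5, -0.2, 0.8]
gripper_width: 20.3
grasp_force: 0.0
```

The bar, ring and square-tube sizes match the spec. I lower behind the bar and sweep it.

```bash
python3 -m handwheel '[[0,0,0.03,0,0,0,-0.53],[0,0,0.06,0,0,0,-0.53],[0,0,0.08,0,0,0,-0.53],[0,0,0.088,0,0,0,-0.53],[0,0,0.092,0,0,0,-0.53],[0,0,0.095,0,0,0,-0.53],[0,0,0.095,0,0,0,-0.53]]'; python3 -m handwheel '[[-0.01,0,0,0,0,0,-0.53],[-0.02,-0.001,0,0,0,0,-0.53],[-0.03,-0.001,0,0,0,0,-0.53],[-0.04,-0.0015,0,0,0,0,-0.53],[-0.052,-0.002,0,0,0,0,-0.53],[-0.064,-0.002,0,0,0,0,-0.53],[-0.076,-0.0025,0,0,0,0,-0.53],[-0.088,-0.003,0,0,0,0,-0.53],[-0.1,-0.0035,0,0,0,0,-0.53],[-0.1,-0.0035,0,0,0,0,-0.53]]'
python3 - <<'E'
from h import *
im,d=get_image("scene");cv2.imwrite("pics/s1.png",cv2.resize(im[140:400,120:480],None,fx=2,fy=2))
E
```

```text
clock: 2.22
position: [515.8, -150.3, 55.8]
ee_rot: [0.718, -0.696, 0.0, -0.0]
contact_force: [0.7, 0.3, 0.8]
gripper_width: 20.1
grasp_force: 0.0
clock: 3.48
position: [516.1, -49.1, 55.3]
ee_rot: [0.718, -0.696, -0.0, -0.0]
contact_force: [-0.2, -0.2, -0.7]
gripper_width: 19.6
grasp_force: 0.0
```

View pics/s1.png

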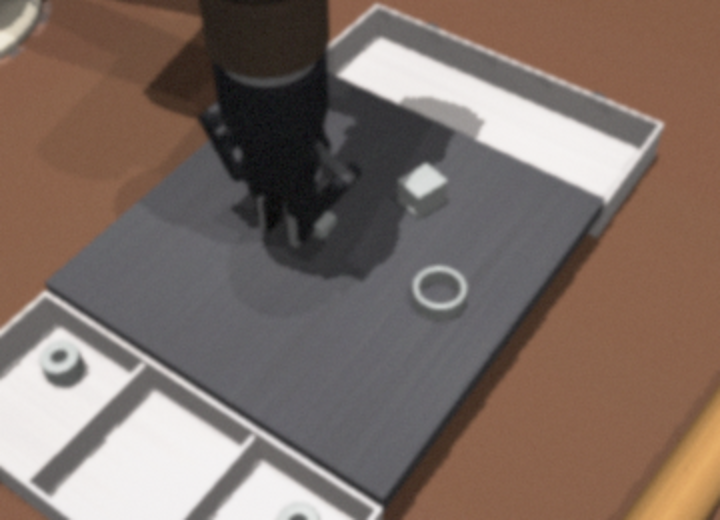

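The bar is right in front of the fingertips at (325,223) and is sliding along with them. I keep going, 2 mm lower.

```bash
python3 -m handwheel '[[-0.006,0,0.002,0,0,0,-0.53],[-0.016,0,0.002,0,0,0,-0.53],[-0.028,-0.001,0.002,0,0,0,-0.53],[-0.04,-0.0015,0.002,0,0,0,-0.53],[-0.052,-0.002,0.002,0,0,0,-0.53],[-0.064,-0.002,0.002,0,0,0,-0.53],[-0.076,-0.0025,0.002,0,0,0,-0.53],[-0.088,-0.003,0.002,0,0,0,-0.53],[-0.1,-0.0035,0.002,0,0,0,-0.53],[-0.112,-0.004,0.002,0,0,0,-0.53]]'; python3 -m handwheel '[[-0.012,0,0,0,0,0,-0.53],[-0.024,-0.001,0,0,0,0,-0.53],[-0.036,-0.001,0,0,0,0,-0.53],[-0.048,-0.0015,0,0,0,0,-0.53],[-0.06,-0.002,0,0,0,0,-0.53],[-0.072,-0.002,0,0,0,0,-0.53],[-0.078,-0.0025,0,0,0,0,-0.53],[-0.078,-0.0025,0,0,0,0,-0.53],[-0.078,-0.0025,-0.01,0,0,0,-0.53],[-0.078,-0.0025,-0.05,0,0,0,-0.53]]'
python3 - <<'E'
from h import *
im,d=get_image("scene");cv2.imwrite("pics/s2.png",cv2.resize(im[140:400,120:480],None,fx=2,fy=2))
E
```

```text
clock: 4.78
position: [516.7, 62.7, 53.3]
ee_rot: [0.718, -0.696, -0.0, 0.0]
contact_force: [0.7, -1.0, -0.1]
gripper_width: 20.2
grasp_force: 0.2
clock: 6.02
position: [515.4, 138.8, 102.3]
ee_rot: [0.717, -0.697, -0.001, 0.003]
contact_force: [1.3, 1.2, 1.2]
gripper_width: 20.0
grasp_force: 0.0
```

View pics/s2.png

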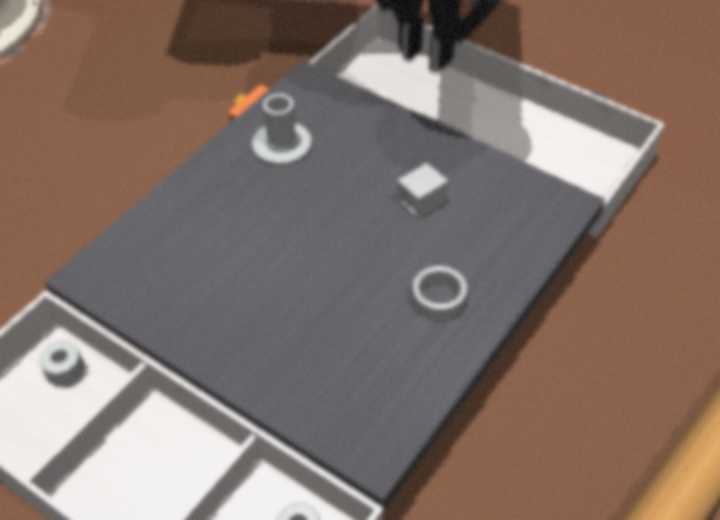

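The bar is gone from the plate and the stub is untouched at (280,140). The square tube, at (422,190), is next.

```bash
python3 -m handwheel '[[0.05,-0.02,0,0,0,0,-0.53],[0.1,-0.04,0,0,0,0,-0.53],[0.148,-0.059,0,0,0,0,-0.53],[0.148,-0.059,0.01,0,0,0,-0.53],[0.148,-0.059,0.03,0,0,0,-0.53],[0.148,-0.059,0.043,0,0,0,-0.53],[0.148,-0.059,0.048,0,0,0,-0.53],[0.148,-0.059,0.048,0,0,0,-0.53]]'; python3 -m handwheel '[[-0.006,0,0,0,0,0,-0.53],[-0.014,0,0,0,0,0,-0.53],[-0.022,-0.001,0,0,0,0,-0.53],[-0.032,-0.001,0,0,0,0,-0.53],[-0.044,-0.0015,0,0,0,0,-0.53],[-0.056,-0.002,0,0,0,0,-0.53],[-0.068,-0.002,0,0,0,0,-0.53],[-0.08,-0.0025,0,0,0,0,-0.53],[-0.09,-0.003,0,0,0,0,-0.53],[-0.1,-0.0035,0,0,0,0,-0.53]]'; python3 -m handwheel '[[-0.012,0,0,0,0,0,-0.53],[-0.024,-0.001,0,0,0,0,-0.53],[-0.036,-0.001,0,0,0,0,-0.53],[-0.046,-0.0015,0,0,0,0,-0.53],[-0.048,-0.0015,0,0,0,0,-0.53],[-0.048,-0.0015,-0.01,0,0,0,-0.53],[-0.048,-0.0015,-0.05,0,0,0,-0.53]]'
python3 - <<'E'
from h import *
im,d=get_image("scene");cv2.imwrite("pics/s3.png",cv2.resize(im[140:400,120:480],None,fx=2,fy=2))
E
```

```text
clock: 7.08
position: [580.2, -5.8, 55.3]
ee_rot: [0.718, -0.696, -0.0, 0.0]
contact_force: [-0.6, 0.4, 1.1]
gripper_width: 20.3
grasp_force: 0.0
clock: 8.32
position: [580.8, 94.5, 55.3]
ee_rot: [0.718, -0.696, -0.0, 0.0]
contact_force: [-0.4, -0.4, 1.1]
gripper_width: 20.0
grasp_force: 0.4
clock: 9.2
position: [579.2, 140.9, 104.0]
ee_rot: [0.717, -0.697, -0.001, 0.003]
contact_force: [0.1, 0.6, -0.7]
gripper_width: 20.4
grasp_force: 0.0
```

View pics/s3.png

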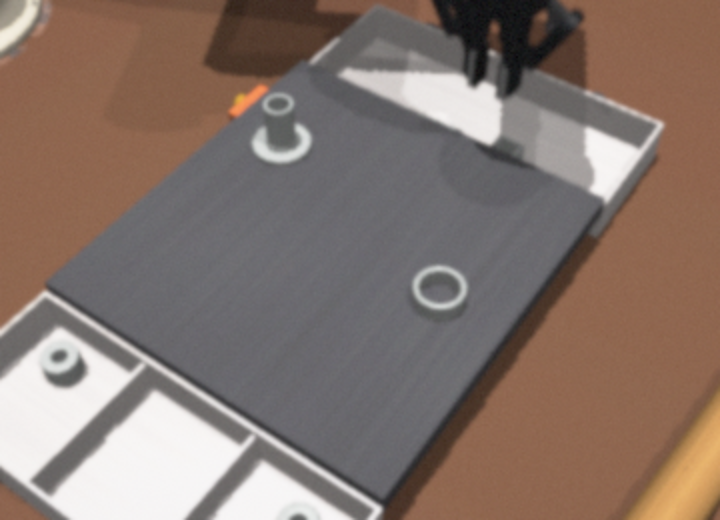

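The plate now holds only the stub and the ring at (440,290). The square tube seems to lie just inside the tray at (508,150), and I will check that at the end. Ring next.

```bash
python3 -m handwheel '[[0.05,-0.015,0,0,0,0,-0.53],[0.1,-0.03,0,0,0,0,-0.53],[0.16,-0.045,0,0,0,0,-0.53],[0.223,-0.059,0,0,0,0,-0.53],[0.223,-0.059,0.01,0,0,0,-0.53],[0.223,-0.059,0.03,0,0,0,-0.53],[0.223,-0.059,0.043,0,0,0,-0.53],[0.223,-0.059,0.049,0,0,0,-0.53],[0.223,-0.059,0.049,0,0,0,-0.53]]'; python3 -m handwheel '[[-0.006,0,0,0,0,0,-0.53],[-0.014,0,0,0,0,0,-0.53],[-0.022,-0.001,0,0,0,0,-0.53],[-0.03,-0.001,0,0,0,0,-0.53],[-0.04,-0.0015,0,0,0,0,-0.53],[-0.05,-0.002,0,0,0,0,-0.53],[-0.062,-0.002,0,0,0,0,-0.53],[-0.074,-0.0025,0,0,0,0,-0.53],[-0.086,-0.003,0,0,0,0,-0.53],[-0.098,-0.0035,0,0,0,0,-0.53]]'
python3 - <<'E'
from h import *
im,d=get_image("scene");cv2.imwrite("pics/s4.png",cv2.resize(im[140:400,120:480],None,fx=2,fy=2))
E
```

```text
clock: 10.38
position: [646.4, -78.7, 56.2]
ee_rot: [0.718, -0.696, -0.0, 0.0]
contact_force: [-0.6, 0.8, 0.4]
gripper_width: 20.3
grasp_force: 0.0
clock: 11.62
position: [647.0, 19.7, 56.3]
ee_rot: [0.718, -0.696, -0.0, 0.0]
contact_force: [0.4, -0.7, 1.5]
gripper_width: 20.2
grasp_force: 0.4
```

View pics/s4.png

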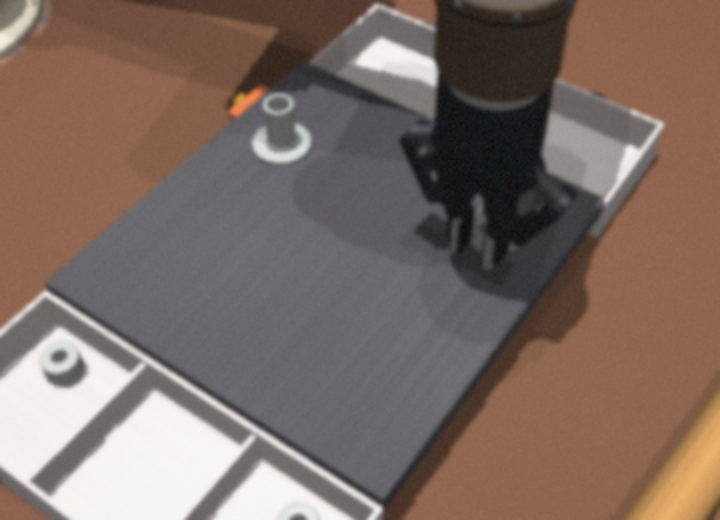

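The ring is hidden ahead of the fingers at about (490,210), so it is moving with them. I finish the push, then back off to look.

```bash
python3 -m handwheel '[[-0.012,0,0,0,0,0,-0.53],[-0.024,-0.001,0,0,0,0,-0.53],[-0.036,-0.001,0,0,0,0,-0.53],[-0.048,-0.0015,0,0,0,0,-0.53],[-0.06,-0.002,0,0,0,0,-0.53],[-0.072,-0.0025,0,0,0,0,-0.53],[-0.084,-0.003,0,0,0,0,-0.53],[-0.096,-0.0035,0,0,0,0,-0.53],[-0.108,-0.004,0,0,0,0,-0.53],[-0.12,-0.004,0,0,0,0,-0.53]]'; python3 -m handwheel '[[-0.005,0,0,0,0,0,-0.53],[-0.005,0,0,0,0,0,-0.53],[-0.005,0,-0.02,0,0,0,-0.53],[-0.005,0,-0.08,0,0,0,-0.53],[0.05,0,-0.13,0,0,0,-0.53],[0.11,0,-0.15,0,0,0,-0.53],[0.17,0,-0.15,0,0,0,-0.53],[0.23,0,-0.15,0,0,0,-0.53],[0.29,0,-0.15,0,0,0,-0.53],[0.29,0,-0.15,0,0,0,-0.53]]'
python3 - <<'E'
from h import *
im,d=get_image("top");i2,_=get_image("scene")
cv2.imwrite("pics/t5.png",np.hstack([cv2.resize(im[150:360,180:520],(400,247)),cv2.resize(i2[130:377,80:480],(400,247))]))
E
```

```text
clock: 12.92
position: [647.4, 139.8, 56.3]
ee_rot: [0.718, -0.696, -0.0, -0.0]
contact_force: [-0.5, -0.4, -0.1]
gripper_width: 20.3
grasp_force: 0.0
clock: 14.18
position: [655.2, -155.7, 205.9]
ee_rot: [0.715, -0.699, -0.0, 0.0]
contact_force: [0.3, -0.1, -0.1]
gripper_width: 20.1
grasp_force: 0.0
```

View pics/t5.png

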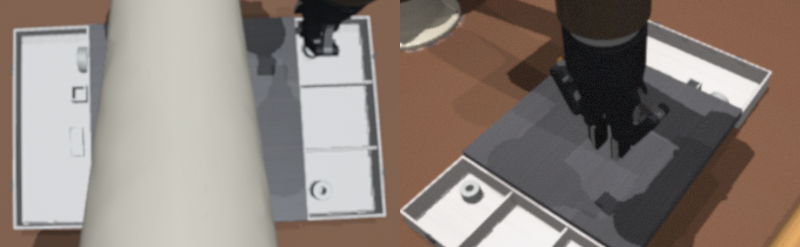

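All three offcuts are in the left tray: the ring at (82,60) on its side, the square tube at (80,95) and the bar at (77,140). I move the arm clear for a check of the stub and bosses.

```bash
python3 -m handwheel '[[0.05,0.035,0,0,0,0,-0.53],[0.1,0.07,0,0,0,0,-0.53],[0.15,0.105,0,0,0,0,-0.53],[0.2,0.14,0,0,0,0,-0.53],[0.25,0.175,0,0,0,0,-0.53],[0.3,0.21,0,0,0,0,-0.53],[0.34,0.23,0,0,0,0,-0.53],[0.34,0.23,0,0,0,0,-0.53]]'
python3 - <<'E'
from h import *
im,d=get_image("top");cv2.imwrite("pics/t6.png",cv2.resize(im[150:360,180:520],None,fx=2,fy=2))
P=pts("top",d)
m=P[180:340,199:256,2];c=(m>12)&(m<200)
n,l,s,ce=cv2.connectedComponentsWithStats(c.astype(np.uint8))
for i in range(1,n):
    if s[i,4]>15: print(s[i],ce[i]+[199,180],"zmax",np.percentile(m[l==i],95))
E
```

```text
clock: 15.28
position: [435.6, -498.8, 206.0]
ee_rot: [0.717, -0.697, -0.0, 0.0]
contact_force: [-1.0, 1.2, -0.3]
gripper_width: 20.3
grasp_force: 0.0
[ 41   0  16  89 444] [250.01576577 213.48423423] zmax 42.81420191089335
[ 41  78  11  25 200] [244.93  269.835] zmax 15.235390476661374
```

View pics/t6.png

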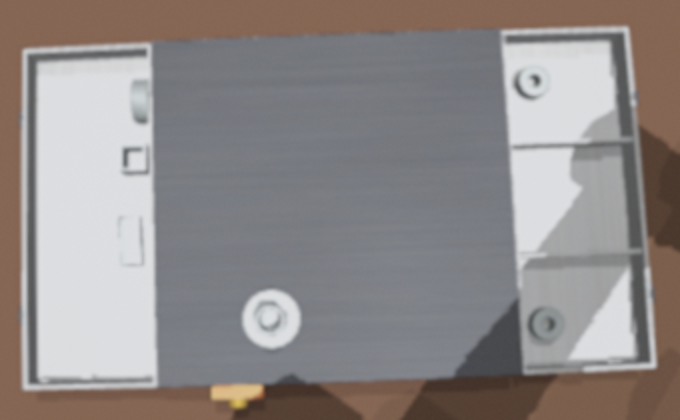

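The picture shows the ring (140,100), square tube (135,160) and bar (130,240) in the open tray. The stub at (271,318) and both bosses have not moved, so I hand in.

```bash
python3 -c "from bench import *;print(job_done())"
```

```text
the job is handed in; nothing more can be done
None
```

I swept all three offcuts into the open scrap tray and handed the job in at about 15 s. The last picture showed the stub and both bosses where they started, and the ring standing on its side against the tray wall.

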